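# Set the drill's depth dial four clicks deeper

## Robot

A 6-joint arm with a two-finger parallel gripper is mounted at the origin on the work surface. World frame = base frame: x ahead of the robot, y to its left, z up, the work surface at z = 0. Lengths are in m, angles in degrees, forces in N, time in s.
With the tool pointing down it reaches from about 0.3 to 0.75 m from the base axis. Payload 8.5 kg.
Tool frame: the origin (TCP) lies on the centre line of the jaws, within the pads' length; the fingertips stand 25 mm ahead of it and the grasp point (between the pads) lies 6 mm ahead of it; z points along the fingers, y is the line along which they close (so a half turn about z gives the same grasp; the last joint's range is limited). The gripper opens to 85 mm and grips with 20 to 120 N. Pads are 22 mm wide; open, the fingers measure 114 mm over their backs; the gripper's body (76 mm by 85 mm) begins 54 mm behind the grasp point. The pads swing forward as they close: fully open they stand 13 mm farther back than shut.
Start: joints at [57.049, 21.807, 74.336, -0, 83.858, -12.336], TCP at [0.194, 0.515, 0.233] pointing down, gripper open.
Joint ranges: [-178.18, 178.18], [-50.72, 133.34], [12.68, 142.11], [-81.47, 261.47], [9.98, 163.14], [-165.26, 165.26]. Speed limits (degrees/s): [136.94, 136.94, 180, 180, 180, 180].

## Interface

Orientations are given as a 3x3 rotation matrix whose columns are the frame's x, y, z axes.
In Python, from rig import telemetry, optics, env gives the robot as it stands.
- The arm moves only by the tool send_rows, never from a script. Its argument "deltas" is a list that holds one entry, the list of rows, each a list of 7 numbers: the shift along the tool's x, y, z in m, then the turn, a rotation vector about the tool's x, y, z in rad, then the opening, from -1 (shut) to 1 (fully open), so that 0 is half open. In form: [[[x, y, z, ax, ay, az, grip], ...]]. A call has 1 to 12 rows; each row shifts and turns the commanded pose from where the row before left it, along the tool's axes as they then stand; what a row does not reach is not made up. A row lasts 1/8 s, in which the tool goes at most 62.5 mm and 10.7 degrees, less where a joint would pass 70% of its speed; a pose out of reach is approached as far as the arm can. A call is refused whole if a number of a shift passes 0.0625 or a number of a turn 0.188, either way. A call with a gripper value outside its range is refused whole. The fingers move at their own pace and stop on an object; "squeeze" is the grip in N (left out, the last holds). Time passes only in rows, so rows that do not move let the fingers close. It gives the time, the measured TCP pose, the force, the opening and the grip force at its end, in the units of the state.
- telemetry.observe(): the state, without advancing time (a new reading comes with each control period).
- optics.get_image(name): name is "side" or "top"; returns a dict with "image" (400x640x3 uint8, red, green, blue), "range_z" (400x640 float32, m along the optical axis (not along the pixel's ray), 0 where there is no reading), "K" (3x3 intrinsics, pixels), "rvec" (rotation vector, rad) and "tvec" (3), from world to camera coordinates, as OpenCV has them. Camera axes: x right, y down, z forward; pixel columns grow to the right and rows downward; lengths in m; the calibration is good to about 2 mm. A picture is of the moment at which its call begins.
- env.close_job(): hands the job in; it is judged then, once.
The state is a dict: "time_s": time; "q": joint angles; "qvel": joint speeds; "joint_efforts": joint torques, N m; "position": TCP position; "tool_rot": TCP orientation; "ft_force": force on the tool from outside, world axes, zero at the start; "wrist_torque": the same for the moment, N m; "grip_width": finger opening in m; "gripper_force": force on a finger pad.
Only numpy, scipy, OpenCV 4.12 (cv2) and the standard library are available. Lean on these libraries where they do the work, as an engineer would, in place of code of your own. Each camera call takes 0.05 s, during which the arm holds its last target. There are 200 camera calls.

## Task

The next hole must be deeper: on the red control pod of the bench drill, turn the click-stop dial clockwise (seen from above) by exactly four clicks from where it stands, pushing its black lug round with a fingertip and without forcing it. Then take the hand away, leaving the dial resting in that fourth click. Do not press the start button on the pod, and do not pick up or disturb the things standing about it.

Things in the scene. Friction and masses are not known exactly. Their poses are not given: they have to be found in the camera images.
- pod: control pod, a red cast box 170 (x) x 260 (y) x 55 mm high, fixed to the bench; origin at the centre of its underside, z up, its y axis along its long side. The dial's axis stands at (0, -50) mm and the start button at (25, 90) mm in its frame
- dial: round aluminium click-stop dial, 96 mm in diameter, flat on the pod; origin on its axis 55.5 mm above the bench (face 12 mm higher), z up. One click is 20 degrees. About 5 N at the lug starts it out of a click; 10 degrees on it snaps forward by itself into the next. It has eight clicks between end stops, marked white on the pod, and starts at rest in one of the four most anticlockwise
- dial_axis (a point): the centre of the dial's face, on its axis, 67.5 mm above the bench
- dial_lug (a point): top centre of the black plastic lug that stands on the dial's face 36 mm from its axis: a blunt cone 20 mm high, 20 mm in diameter at the face and 12 mm at the top (the top is 87.5 mm above the bench). The only thing that stands up from the dial
- start_top (a point): top centre of the start button, 28 mm in diameter, on the pod 140 mm from the dial's axis along the pod's y; pressing it 2 mm starts the drill
- start (a joint): travel of the start button, 0 to 0.006 m, 0 when free
- oil: oil bottle, 48 mm in diameter, 110 mm high, standing loose; origin under its centre
- sleeve: white plastic cylinder, 50 mm in diameter, 70 mm high, standing loose; origin under its centre
- driver: screwdriver 190 mm long, lying loose on the bench
- bits: open wooden tray 90 x 70 x 35 mm, loose; origin under its centre

How it is judged:
By the outcome, as a careful person would: the job done as asked, in the order asked, and still so for the second after the job is handed in, with the robot touching nothing.
It also fails if it takes over 58 s, if anything falls off the work surface, if the arm or the gripper's body presses on something with over 40 N, if the wrist force passes 120 N, or if a joint passes its speed limit or range.

## Working session

There is one attempt and no reset: what is moved stays moved. The work goes in short steps, Python scripts to look and compute and a tool call to move; the robot and the scene stay as the last step left them, time stands still between calls to the robot, and variables do not carry over. Pictures are saved under pics/ and viewed, at most 10 in all, crops included, and the job is handed in when it is done.

Besides the shell and the picture viewer there is one more tool, called after "Call:" as name(argument=value, ...), one argument or row to a line, values as JSON. send_rows: Moves the arm, as the interface text tells. Its arguments: {"type":"object","properties":{"deltas":{"type":"array"},"squeeze":{"type":"number"}},"required":["deltas"]}

```bash
mkdir -p pics; python3 - <<'E'
from rig import telemetry, optics
import cv2,numpy as np
s=telemetry.observe();print(s['time_s'],s['position'],s['tool_rot'],s['ft_force'])
for n in('top','side'):
    d=optics.get_image(n);cv2.imwrite(f'pics/{n}0.png',d['image'][:,:,::-1]);np.savez(f'{n}0.npz',**d)
    R=cv2.Rodrigues(np.array(d['rvec']))[0];print(n,-R.T@np.array(d['tvec']).ravel(),R[2])
E
```

```text
0.0 [0.19345447 0.5145229  0.23221107] [[-9.35981095e-01  3.52049307e-01 -8.21324971e-04]
 [ 3.52050121e-01  9.35980276e-01 -1.27854653e-03]
 [ 3.18632552e-04 -1.48584294e-03 -9.99998845e-01]] [-0.07932754  0.09540253  0.42385485]
top [0.41997078 0.03768236 1.17785524] [ 0.18043802  0.00262373 -0.98358286]
side [0.43677934 0.65463045 0.55888356] [ 0.25121084 -0.76856074 -0.58839401]
```

View pics/top0.png

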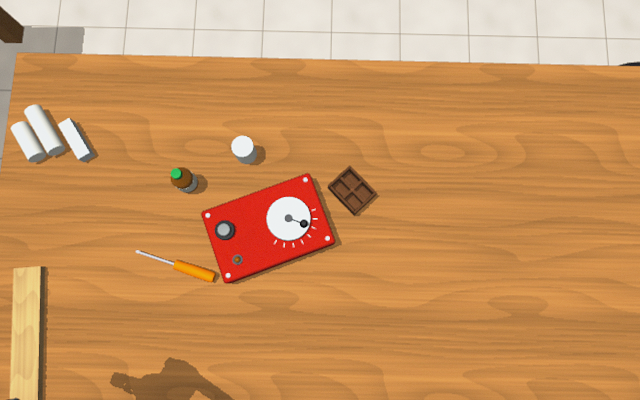

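View pics/side0.png

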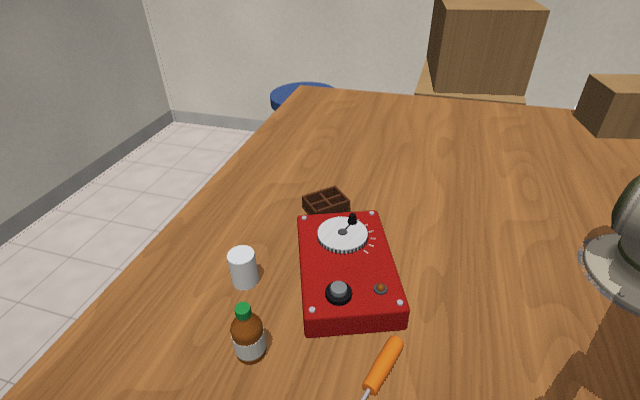

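The top view shows the dial at about (289,218), the lug at (304,224), the start button at (225,230) and white marks on the right and lower side of the dial. The side view shows the lug at (352,218).

```bash
cat >h.py <<'E'
import cv2,numpy as np
def cast(d,uv,z):
    R=cv2.Rodrigues(np.array(d['rvec']))[0];t=np.array(d['tvec']).ravel();C=-R.T@t
    r=R.T@np.linalg.inv(d['K'])@np.array([*uv,1.]);return C+r*(z-C[2])/r[2]
def blob(m,roi):
    x0,y0,x1,y1=roi;k=np.zeros(m.shape,np.uint8);k[y0:y1,x0:x1]=m[y0:y1,x0:x1]
    n,l,s,c=cv2.connectedComponentsWithStats(k);i=1+np.argmax(s[1:,4]);return c[i],s[i],(l==i).astype(np.uint8)
def dial(d,roi):
    g=d['image'].astype(int)
    m=((g.min(2)>120)).astype(np.uint8);m[:]=m
    c,s,b=blob(m,roi);ct=max(cv2.findContours(b,0,2)[0],key=cv2.contourArea)
    return cv2.fitEllipse(cv2.convexHull(ct))
E
python3 - <<'E'
from h import *
for n,roi,lr in(('top',(262,190,314,245),(297,215,312,232)),('side',(314,210,372,256),(343,208,362,230))):
    d=np.load(n+'0.npz');g=d['image'].astype(int)
    e=dial(d,roi);P=cast(d,e[0],.0675);print(n,'dial',e,P, 'diam',np.array(e[1])*0)
    c,s,b=blob((g.max(2)<60).astype(np.uint8),lr);print('lug',c,s,cast(d,c,.080),cast(d,c,.0875))
    x0,y0,x1,y1=roi
    if n=='top':
        # pod long axis: red mask
        r=((g[...,0]>130)&(g[...,1]<60)).astype(np.uint8);c,s,b=blob(r,(190,160,345,290))
        ct=max(cv2.findContours(b,0,2)[0],key=cv2.contourArea)
        bx=cv2.boxPoints(cv2.minAreaRect(ct));print([cast(d,p,.055).round(4) for p in bx])
        print('btn',cast(d,(225,229),.065))
        cv2.imwrite('pics/crop.png',cv2.resize(d['image'][185:255,245:335,::-1],None,fx=8,fy=8,interpolation=cv2.INTER_CUBIC))
    # depth at dial/lug
    Z=d['range_z'];print(Z[int(e[0][1]),int(e[0][0])])
E
```

```text
top dial ((287.95867919921875, 218.0933837890625), (43.74021911621094, 44.385414123535156), 64.59486389160156) [0.56584096 0.1077293  0.0675    ] diam [0. 0.]
lug [303.06666667 223.36666667] [300 220   7   7  30] [0.55348547 0.07388883 0.08      ] [0.55257337 0.07364148 0.0875    ]
[array([0.5752, 0.3071, 0.055 ]), array([0.674 , 0.0644, 0.055 ]), array([0.5168, 0.0028, 0.055 ]), array([0.4226, 0.2404, 0.055 ])]
btn [0.53890593 0.24470009 0.065     ]
1.1179497
side dial ((342.4860534667969, 233.67095947265625), (36.19712829589844, 50.775081634521484), 90.2815933227539) [0.56565382 0.11375565 0.0675    ] diam [0. 0.]
lug [351.88157895 219.06578947] [348 214   9  11  76] [0.55525096 0.08144751 0.08      ] [0.55339552 0.09042437 0.0875    ]
0.73571306
```

View pics/crop.png

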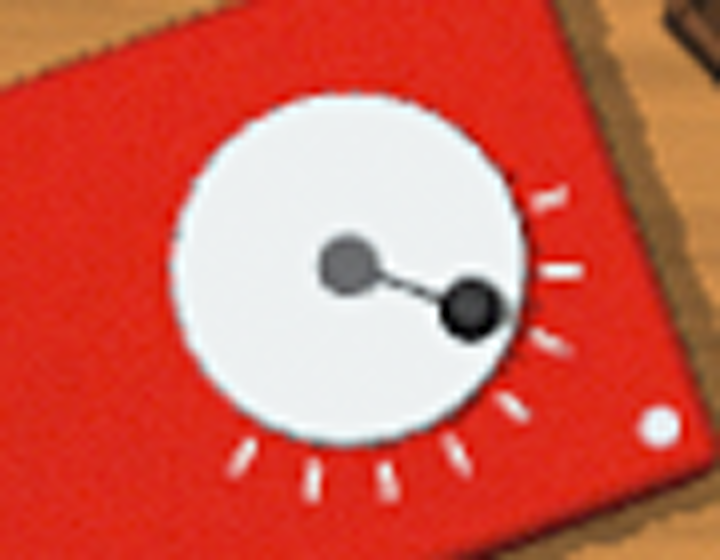

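Top crop: the eight white marks run at 20° steps. The lug is in the third from the anticlockwise end, so the target is the seventh mark, at crop pixel (313,480). The lug is 36 mm from the axis as measured, which agrees with the sheet. The tool's x axis already lies along the clockwise tangent at the lug.

Call:
send_rows(
  deltas=[
    [[-0.0474,-0.0259,0,0,0,0,-1],[-0.0474,-0.0259,0,0,0,0,-1],[-0.0474,-0.0259,0,0,0,0,-1],[-0.0474,-0.0259,0,0,0,0,-1],[-0.0474,-0.0259,0,0,0,0,-1],[-0.0474,-0.0259,0,0,0,0,-1],[-0.0474,-0.0259,0,0,0,0,-1],[-0.0474,-0.0259,0,0,0,0,-1],[-0.0474,-0.0259,0,0,0,0,-1],[-0.0474,-0.0259,0,0,0,0,-1],[-0.0474,-0.0259,0,0,0,0,-1],[0,0,0.03,0,0,0,-1]],
  ],
)

```text
time_s: 1.6
position: [0.5839, 0.0615, 0.203]
tool_rot: [[-0.935, 0.356, 0.004], [0.356, 0.935, -0.001], [-0.004, 0.001, -1.0]]
ft_force: [-0.8, 0.9, -0.9]
grip_width: 0.0005
gripper_force: 0.0
```

Call:
send_rows(
  deltas=[
    [[0,0,0.03,0,0,0,-1],[0,0,0.02,0,0,0,-1],[0,0,0.015,0,0,0,-1],[0,0,0,0,0,0,-1],[0,0,0,0,0,0,-1]],
  ],
)

```text
time_s: 2.22
position: [0.5817, 0.0645, 0.1386]
tool_rot: [[-0.936, 0.352, 0.001], [0.352, 0.936, -0.0], [-0.001, 0.0, -1.0]]
ft_force: [0.1, 0.8, 0.3]
grip_width: 0.0001
gripper_force: 0.0
```

```bash
python3 - <<'E'
from rig import telemetry, optics
import cv2,numpy as np
s=telemetry.observe();print(s['time_s'],s['position'],s['tool_rot'],s['ft_force'],s['q'],s['grip_width'])
a=[]
for n,(x0,y0,x1,y1) in (('top',(245,185,335,255)),('side',(290,150,410,260))):
    d=optics.get_image(n);np.savez(f'{n}1.npz',**d);a.append(cv2.resize(d['image'][y0:y1,x0:x1,::-1],(400,500 if n=='x' else 370),interpolation=cv2.INTER_CUBIC))
cv2.imwrite('pics/a1.png',np.hstack(a))
E
```

```text
2.225 [0.58174599 0.06454319 0.13861112] [[-9.36008629e-01  3.51974467e-01  1.34962541e-03]
 [ 3.51974610e-01  9.36009538e-01 -1.37240831e-04]
 [-1.31156752e-03  3.46575275e-04 -9.99999080e-01]] [0.09960619 0.81184727 0.28130395] [-5.24935037e+00  2.98984192e+01  7.71097181e+01 -7.90479271e-04
  7.29141397e+01 -7.46409744e+01] 7.278981310647173e-05
```

View pics/a1.png

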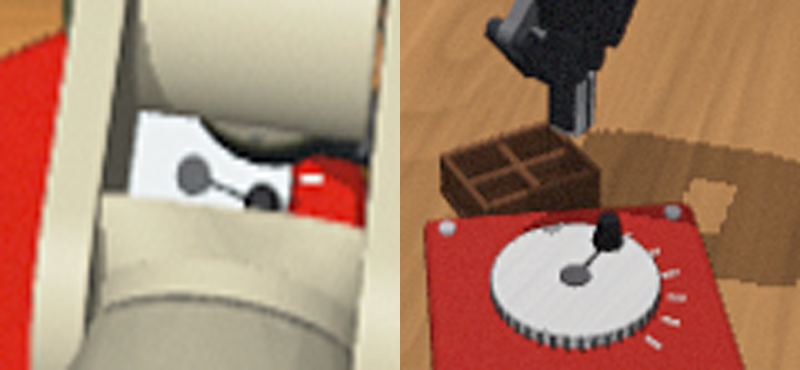

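The side crop shows the shut fingertip's lower end at about (575,133), behind the lug at (607,232), and clear of it. I check the tip's height by projection before going down.

```bash
python3 - <<'E'
from h import *
d=np.load('side1.npz')
for z in(.105,.1136,.12):
    p=cv2.projectPoints(np.array([[.5817,.0645,z]]),d['rvec'],d['tvec'],d['K'],None)[0].ravel();print(z,p,((p[0]-290)*10/3+400,(p[1]-150)*370/110))
E
```

```text
0.105 [340.93217203 201.50244381] (np.float64(569.7739067751731), np.float64(173.23549281142726))
0.1136 [340.98449256 197.94133147] (np.float64(569.9483085327207), np.float64(161.25720584169895))
0.12 [341.02388807 195.25993963] (np.float64(570.0796268975254), np.float64(152.23797874132296))
```

```bash
python3 - <<'E'
from h import *
d=np.load('side1.npz')
R=cv2.Rodrigues(d['rvec'])[0];C=-R.T@d['tvec'].ravel()
for v in range(176,202,2):
  for u in(341,345):
    P=C+R.T@np.linalg.inv(d['K'])@np.array([u,v,1.])*d['range_z'][v,u];print(v,u,P.round(4),d['image'][v,u])
E
```

```text
176 341 [0.579  0.0778 0.173 ] [32 34 36]
176 345 [0.5731 0.0711 0.1697] [96 96 96]
178 341 [0.5792 0.077  0.1681] [21 18 25]
178 345 [0.5727 0.0725 0.1663] [94 94 97]
180 341 [0.5796 0.0751 0.1624] [22 19 27]
180 345 [0.573  0.0709 0.1608] [90 87 91]
182 341 [0.579  0.0771 0.1593] [34 34 38]
182 345 [0.5728 0.0714 0.1568] [94 95 96]
184 341 [0.5797 0.0741 0.1528] [36 37 42]
184 345 [0.5734 0.0686 0.1503] [101 102 102]
186 341 [0.579  0.0769 0.1503] [22 29 28]
186 345 [0.5728 0.071  0.1475] [103 104 106]
188 341 [0.5792 0.0755 0.1449] [27 21 26]
188 345 [0.573  0.0693 0.1418] [82 82 85]
190 341 [ 6.267e-01 -1.178e-01  6.000e-04] [153 123  98]
190 345 [ 0.6168 -0.119   0.0016] [167 122  75]
192 341 [ 0.6125 -0.0602  0.0366] [90 59 37]
192 345 [ 6.153e-01 -1.131e-01 -2.000e-04] [119  84  53]
194 341 [ 0.6107 -0.0533  0.036 ] [51 35 25]
194 345 [ 0.6129 -0.1031  0.0011] [123  86  55]
196 341 [ 0.6115 -0.0568  0.0277] [50 34 24]
196 345 [ 0.6005 -0.0501  0.0344] [81 52 36]
198 341 [ 0.6114 -0.0565  0.0221] [44 28 13]
198 345 [ 0.5989 -0.0437  0.0336] [49 31 20]
200 341 [ 0.6116 -0.0577  0.0154] [52 37 31]
200 345 [ 0.5959 -0.0314  0.0373] [71 46 35]
```

Depth puts the tip at about z = 0.14, where the sheet gives 0.114. I go down part way and measure again.

Call:
send_rows(
  deltas=[
    [[0,0,0.015,0,0,0,-1],[0,0,0.015,0,0,0,-1],[0,0,0,0,0,0,-1],[0,0,0,0,0,0,-1]],
  ],
)

```text
time_s: 2.82
position: [0.5815, 0.0645, 0.1078]
tool_rot: [[-0.936, 0.352, 0.0], [0.352, 0.936, -0.0], [-0.0, -0.0, -1.0]]
ft_force: [-0.9, 0.6, -0.1]
grip_width: 0.0002
gripper_force: 0.0
```

```bash
cat >>h.py <<'E'
def look(name,rows=None,u=None):
    from rig import telemetry, optics
    s=telemetry.observe();print(s['time_s'],np.round(s['position'],4),np.round(s['ft_force'],2))
    d=optics.get_image('side');np.savez(name+'.npz',**d)
    cv2.imwrite(f'pics/{name}.png',cv2.resize(d['image'][150:260,290:410,::-1],None,fx=5,fy=5,interpolation=cv2.INTER_CUBIC))
    return d
E
python3 - <<'E'
from h import *
d=look('s2');R=cv2.Rodrigues(d['rvec'])[0];C=-R.T@d['tvec'].ravel()
for v in range(196,222,2):
  for u in(341,345):
    P=C+R.T@np.linalg.inv(d['K'])@np.array([u,v,1.])*d['range_z'][v,u];print(v,u,P.round(4),d['image'][v,u])
E
```

```text
2.825 [0.5815 0.0645 0.1078] [-0.92  0.63 -0.13]
196 341 [0.5788 0.0763 0.1271] [35 37 40]
196 345 [0.5724 0.0707 0.1243] [89 93 92]
198 341 [0.5786 0.0768 0.1228] [40 41 44]
198 345 [0.5728 0.0687 0.1182] [81 79 79]
200 341 [0.5787 0.0762 0.1176] [35 37 40]
200 345 [0.5728 0.0681 0.113 ] [83 83 83]
202 341 [0.5795 0.0727 0.1102] [72 76 79]
202 345 [ 0.5955 -0.0301  0.0327] [63 55 53]
204 341 [ 0.6021 -0.0194  0.0336] [70 59 53]
204 345 [ 0.5956 -0.0309  0.0265] [55 34 25]
206 341 [ 0.6028 -0.0225  0.0255] [52 32 23]
206 345 [0.4368 0.6546 0.5589] [57 37 28]
208 341 [ 0.6028 -0.023   0.0194] [51 34 26]
208 345 [ 0.5949 -0.029   0.0165] [44 21 13]
210 341 [ 0.6023 -0.0211  0.0152] [47 28 21]
210 345 [ 0.5945 -0.0275  0.012 ] [42 23 13]
212 341 [0.5886 0.0346 0.0548] [80 27 19]
212 345 [0.5804 0.0329 0.0552] [112  29  20]
214 341 [0.5865 0.0427 0.0561] [131  33  32]
214 345 [0.5784 0.0411 0.0565] [126  34  29]
216 341 [0.5812 0.0643 0.0687] [131 116 117]
216 345 [0.5737 0.061  0.0678] [154 128 128]
218 341 [0.5798 0.0698 0.0682] [164 164 163]
218 345 [0.572  0.0683 0.0687] [215 216 213]
220 341 [0.5781 0.0764 0.0686] [215 213 213]
220 345 [0.5706 0.0736 0.0681] [217 215 215]
```

View pics/s2.png

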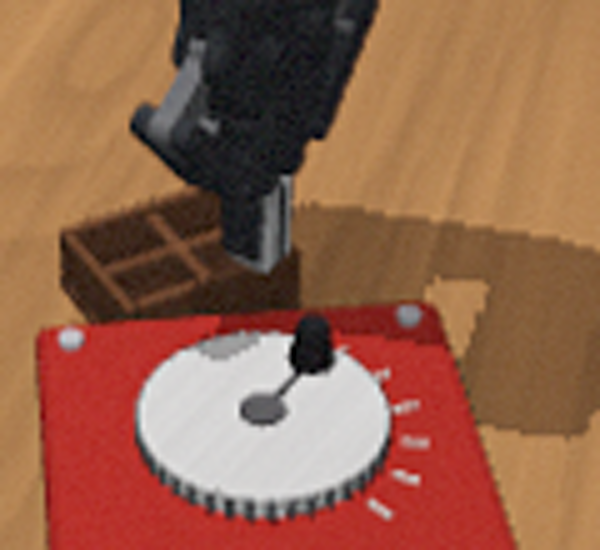

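The picture shows the tip at (265,268) in the crop, well above the dial, and depth puts its end at z ≈ 0.109 against the dial face at 0.068. The tip is therefore near the TCP height. I go down gently and watch the force.

Call:
send_rows(
  deltas=[
    [[0,0,0.01,0,0,0,-1],[0,0,0.01,0,0,0,-1],[0,0,0,0,0,0,-1],[0,0,0,0,0,0,-1]],
  ],
)

```text
time_s: 3.38
position: [0.5814, 0.0645, 0.0878]
tool_rot: [[-0.936, 0.352, 0.0], [0.352, 0.936, -0.0], [-0.0, 0.0, -1.0]]
ft_force: [0.9, 0.3, 0.2]
grip_width: 0.0
gripper_force: 0.0
```

```bash
python3 - <<'E'
from h import *
d=look('s3');R=cv2.Rodrigues(d['rvec'])[0];C=-R.T@d['tvec'].ravel()
for v in range(204,222,1):
  for u in(341,345):
    P=C+R.T@np.linalg.inv(d['K'])@np.array([u,v,1.])*d['range_z'][v,u];print(v,u,P.round(4))
E
```

```text
3.375 [0.5814 0.0645 0.0878] [0.88 0.32 0.22]
204 341 [0.5785 0.0766 0.1084]
204 345 [0.5721 0.0703 0.1051]
205 341 [0.5791 0.074  0.104 ]
205 345 [0.5722 0.07   0.1024]
206 341 [0.5787 0.0755 0.1027]
206 345 [0.572  0.0706 0.1005]
207 341 [0.5788 0.0751 0.1   ]
207 345 [0.5719 0.0709 0.0982]
208 341 [0.5787 0.0755 0.0978]
208 345 [0.5723 0.0686 0.094 ]
209 341 [0.5789 0.0744 0.0945]
209 345 [0.5722 0.0691 0.092 ]
210 341 [0.5792 0.073  0.0909]
210 345 [ 0.5954 -0.0314  0.0089]
211 341 [0.5796 0.0712 0.087 ]
211 345 [ 0.5953 -0.0315  0.0059]
212 341 [0.5887 0.0341 0.0543]
212 345 [0.5806 0.032  0.0544]
213 341 [0.5879 0.0372 0.0542]
213 345 [0.5791 0.0383 0.0569]
214 341 [0.5862 0.0441 0.0573]
214 345 [0.5785 0.0406 0.0562]
215 341 [0.5863 0.0435 0.0541]
215 345 [0.5776 0.0445 0.0567]
216 341 [0.5814 0.0633 0.0679]
216 345 [0.5737 0.0612 0.0679]
217 341 [0.5802 0.0681 0.0693]
217 345 [0.5723 0.067  0.0702]
218 341 [0.5794 0.0714 0.0695]
218 345 [0.5724 0.0665 0.0672]
219 341 [0.5786 0.0744 0.0695]
219 345 [0.5715 0.07   0.0676]
220 341 [0.5784 0.0751 0.0675]
220 345 [0.5706 0.0738 0.0682]
221 341 [0.5776 0.0785 0.0678]
221 345 [0.5699 0.0767 0.0681]
```

No contact at the height where a 25 mm tip would already be in the dial, so the tip is confirmed close to TCP height. I go down to 0.077, close most of the gap, and start the arc.

Call:
send_rows(
  deltas=[
    [[0,0,0.006,0,0,0,-1],[0,0,0.005,0,0,0,-1],[0,0,0,0,0,0,-1],[0.005,0,0,0,0,0,-1],[0.005,0,0,0,0,0,-1],[0,0,0,0,0,0,-1],[0,0,0,0,0,0,-1]],
  ],
)

```text
time_s: 4.3
position: [0.5725, 0.0679, 0.0771]
tool_rot: [[-0.936, 0.352, 0.001], [0.352, 0.936, -0.0], [-0.001, 0.0, -1.0]]
ft_force: [2.8, -1.8, -0.7]
grip_width: -0.0001
gripper_force: 1.9
```

Call:
send_rows(
  deltas=[
    [[0.0019,-0.00094,0,0,0,0.0524,-1],[0.0019,-0.00094,0,0,0,0.0524,-1],[0,0,0,0,0,0,-1]],
  ],
)

```text
time_s: 4.68
position: [0.5674, 0.0678, 0.0769]
tool_rot: [[-0.894, 0.448, -0.001], [0.448, 0.894, 0.0], [0.001, -0.0, -1.0]]
ft_force: [-0.5, -0.8, 0.3]
grip_width: 0.0
gripper_force: 0.4
```

```bash
python3 - <<'E'
from h import *
look('s4')
E
```

```text
4.675 [0.5674 0.0678 0.0769] [-0.5  -0.82  0.28]
```

View pics/s4.png

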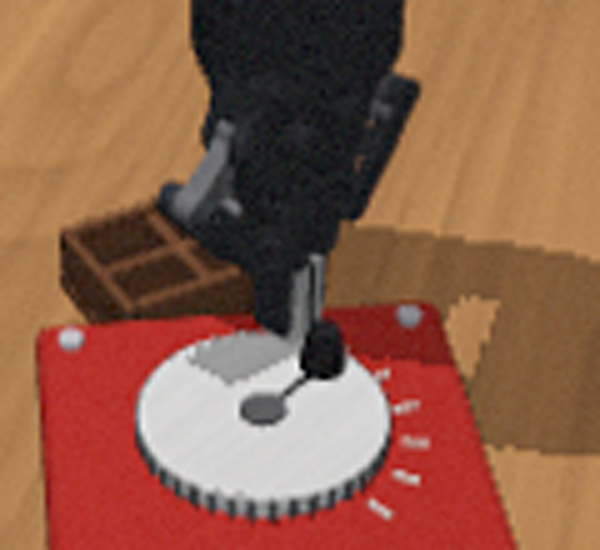

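The lug is at about (322,350) in the crop, with the finger just behind it. It has moved slightly.

```bash
cat >>h.py <<'E'
def ang(d,uv):  # clockwise degrees from start, side view, common offset cancelled with first picture
    A=np.array([.566,.109]);L0=A+.036*np.array([-.352,-.936])
    o=cast(np.load('side0.npz'),(351.9,219.1),.078)[:2]-L0
    v=cast(d,uv,.078)[:2]-o-A;a=np.degrees(np.arctan2(v[1],v[0]));return (-110.6-a)%360,np.hypot(*v)
E
python3 - <<'E'
from h import *
d=np.load('s4.npz');print(ang(d,(354.4,220)))
d=np.load('s2.npz');print(ang(d,(290+312/5,150+345/5)))
E
```

```text
(np.float64(8.451405516531054), np.float64(0.03695426389992224))
(np.float64(0.9650816337817503), np.float64(0.03683041630575993))
```

The lug has turned about 8°, close to the snap, so the lug angle is about the tool turn plus 2°. I carry on in steps.

Call:
send_rows(
  deltas=[
    [[0.0019,-0.00094,0,0,0,0.0524,-1],[0.0019,-0.00094,0,0,0,0.0524,-1],[0.0019,-0.00094,0,0,0,0.0524,-1],[0.0019,-0.00094,0,0,0,0.0524,-1],[0.0019,-0.00094,0,0,0,0.0524,-1],[0.0019,-0.00094,0,0,0,0.0524,-1]],
  ],
)

```text
time_s: 5.48
position: [0.5557, 0.0692, 0.0769]
tool_rot: [[-0.711, 0.703, 0.001], [0.703, 0.711, -0.0], [-0.001, 0.001, -1.0]]
ft_force: [3.0, -2.4, -1.7]
grip_width: 0.0001
gripper_force: 1.6
```

Call:
send_rows(
  deltas=[
    [[0.0019,-0.00094,0,0,0,0.0524,-1],[0.0019,-0.00094,0,0,0,0.0524,-1],[0.0019,-0.00094,0,0,0,0.0524,-1],[0.0019,-0.00094,0,0,0,0.0524,-1],[0.0019,-0.00094,0,0,0,0.0524,-1],[0,0,0,0,0,0,-1],[0,0,0,0,0,0,-1]],
  ],
)

```text
time_s: 6.35
position: [0.5455, 0.0738, 0.0768]
tool_rot: [[-0.507, 0.862, -0.0], [0.862, 0.507, 0.0], [0.0, -0.0, -1.0]]
ft_force: [0.9, -1.2, 0.0]
grip_width: 0.0001
gripper_force: 0.5
```

```bash
python3 - <<'E'
from h import *
look('s5')
E
```

```text
6.35 [0.5455 0.0738 0.0768] [ 0.86 -1.21  0.01]
```

View pics/s5.png

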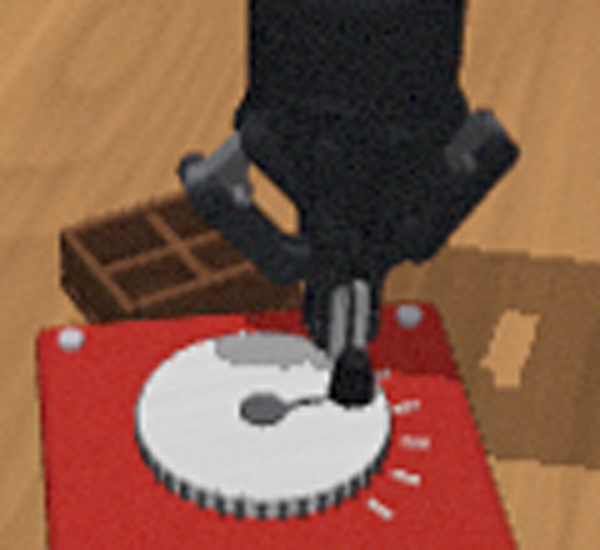

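The lug is at about (352,377) in the crop, with the finger touching it from behind.

```bash
python3 - <<'E'
from h import *
d=np.load('s5.npz');print(ang(d,(290+352/5,150+377/5)))
A=np.array([.566,.109])
for p,c,s in(((.5674,.0678),-.894,.448),((.5557,.0692),-.711,.703),((.5455,.0738),-.507,.862)):
    v=A-p;x=np.array([c,s]);y=np.array([s,-c]);print(v@x,v@y)
E
```

```text
(np.float64(38.29521972406596), np.float64(0.03791587312654073))
0.019709200000000062 0.03620559999999997
0.020656100000000018 0.035538699999999986
0.019948900000000016 0.03551739999999996
```

The dial is at two clicks (38–40°) with the force low. I push 27° more, stopping short of the last snap.

Call:
send_rows(
  deltas=[
    [[0.0019,-0.00094,0,0,0,0.0524,-1],[0.0019,-0.00094,0,0,0,0.0524,-1],[0.0019,-0.00094,0,0,0,0.0524,-1],[0.0019,-0.00094,0,0,0,0.0524,-1],[0.0019,-0.00094,0,0,0,0.0524,-1],[0.0019,-0.00094,0,0,0,0.0524,-1],[0.0019,-0.00094,0,0,0,0.0524,-1]],
  ],
)

```text
time_s: 7.28
position: [0.5346, 0.0838, 0.0768]
tool_rot: [[-0.162, 0.987, -0.0], [0.987, 0.162, -0.0], [-0.0, -0.0, -1.0]]
ft_force: [2.4, -3.4, -0.3]
grip_width: -0.0001
gripper_force: 1.8
```

Call:
send_rows(
  deltas=[
    [[0.0019,-0.00094,0,0,0,0.0524,-1],[0.0019,-0.00094,0,0,0,0.0524,-1],[0,0,0,0,0,0,-1],[0,0,0,0,0,0,-1]],
  ],
)

```text
time_s: 7.78
position: [0.5322, 0.0872, 0.0768]
tool_rot: [[-0.059, 0.998, -0.0], [0.998, 0.059, 0.0], [0.0, -0.0, -1.0]]
ft_force: [0.3, -1.3, -0.4]
grip_width: -0.0
gripper_force: 0.7
```

```bash
python3 - <<'E'
from h import *
look('s6')
E
```

```text
7.775 [0.5322 0.0872 0.0768] [ 0.27 -1.27 -0.38]
```

View pics/s6.png

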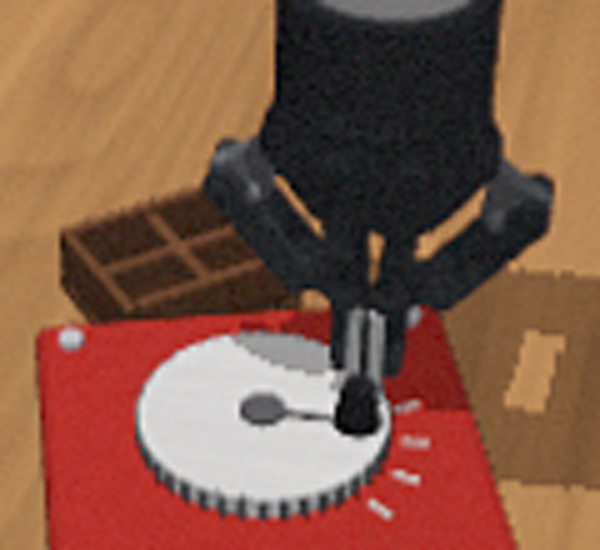

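The lug is at about (357,405) in the crop, with the finger touching it and the last four marks visible.

```bash
python3 - <<'E'
from h import *
d=np.load('s6.npz')
for v in(400,403,406,410):print(ang(d,(290+357/5,150+v/5)))
h=cast(d,(290+263/5,150+410/5),.0675);print(h)
for m in((408,407),(415,441),(405,477),(380,510)):
    p=cast(d,(290+m[0]/5,150+m[1]/5),.055)-h;print(-110.6-np.degrees(np.arctan2(p[1],p[0])),np.hypot(*p[:2]))
for v in(412,418):
  p=cast(d,(290+357/5,150+v/5),.0715)-h;print(-110.6-np.degrees(np.arctan2(p[1],p[0])),np.hypot(*p[:2]))
E
```

```text
(np.float64(58.619225115916976), np.float64(0.03769980497509499))
(np.float64(61.21343030208931), np.float64(0.03777126876191838))
(np.float64(63.78290366908834), np.float64(0.03791907839431562))
(np.float64(67.15357564803699), np.float64(0.03823184502251361))
[0.56661287 0.10905285 0.0675    ]
38.19019558527651 0.059345390160251046
57.45788722290527 0.05824659104575096
-281.97038787370656 0.057708112228659646
-261.70486958848016 0.058868740012481165
63.06141980436871 0.035646306929194314
68.44770981629557 0.036134849794208966
```

The lug is at about 65° and the marks agree (their angles come to 38, 57, 78 and 98°). I push the last few degrees in small steps, then look.

Call:
send_rows(
  deltas=[
    [[0.00095,-0.0005,0,0,0,0.026,-1],[0.00095,-0.0005,0,0,0,0.026,-1],[0.00095,-0.0005,0,0,0,0.026,-1],[0,0,0,0,0,0,-1],[0,0,0,0,0,0,-1]],
  ],
)

```text
time_s: 8.45
position: [0.5307, 0.0902, 0.0768]
tool_rot: [[0.02, 1.0, 0.0], [1.0, -0.02, 0.0], [0.0, 0.0, -1.0]]
ft_force: [0.3, 0.3, -1.1]
grip_width: 0.0
gripper_force: 0.0
```

```bash
python3 - <<'E'
from h import *
look('s7')
E
```

```text
8.45 [0.5307 0.0902 0.0768] [ 0.29  0.26 -1.12]
```

View pics/s7.png

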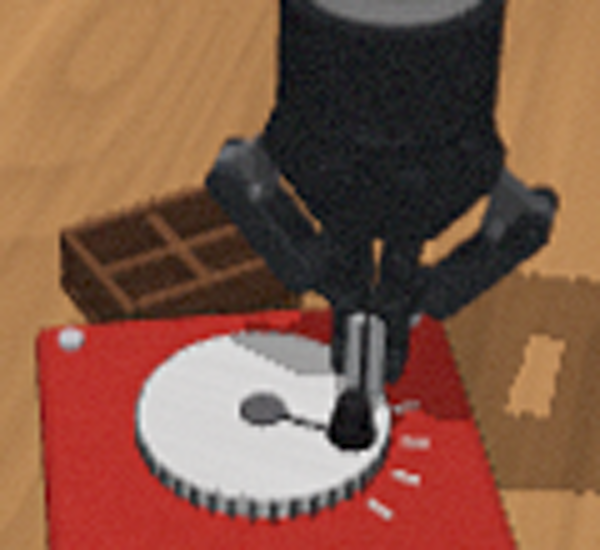

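The lug has jumped ahead to (352,420), and the finger no longer touches it (grip force 0). I back off, lift and move clear.

Call:
send_rows(
  deltas=[
    [[-0.005,0,0,0,0,0,-1],[-0.006,0,0,0,0,0,-1],[0,0,0,0,0,0,-1],[0,0,-0.02,0,0,0,-1],[0,0,-0.04,0,0,0,-1],[0,0,-0.05,0,0,0,-1],[-0.04,0,-0.03,0,0,0,-1],[-0.05,0,0,0,0,0,-1],[-0.05,0,0,0,0,0,-1],[-0.05,0,0,0,0,0,-1],[0,0,0,0,0,0,-1],[0,0,0,0,0,0,-1]],
  ],
)

```text
time_s: 10.0
position: [0.5266, -0.1105, 0.2168]
tool_rot: [[0.02, 1.0, -0.0], [1.0, -0.02, 0.0], [0.0, -0.0, -1.0]]
ft_force: [-1.1, 0.3, -0.2]
grip_width: -0.0002
gripper_force: 0.0
```

```bash
python3 - <<'E'
from h import *
from rig import optics,telemetry
d=optics.get_image('top');g=d['image'].astype(int);print(telemetry.observe()['ft_force'])
e=dial(d,(262,190,314,245));A=cast(d,e[0],.0675)
c,s,b=blob((g.max(2)<60).astype(np.uint8),(270,222,312,245));L=cast(d,c,.08)
v=L-A;print(e,c,s,(-110.6-np.degrees(np.arctan2(v[1],v[0])))%360,np.hypot(*v[:2]))
cv2.imwrite('pics/end.png',cv2.resize(d['image'][150:290,170:370,::-1],None,fx=4,fy=4,interpolation=cv2.INTER_CUBIC))
E
```

```text
[-0.53842834  0.20874916 -0.06485373]
((287.9945068359375, 218.08424377441406), (43.74675750732422, 44.507713317871094), 64.85970306396484) [285.4137931 234.4137931] [282 231   7   7  29] 74.8539371476873 0.03735998818126024
```

View pics/end.png

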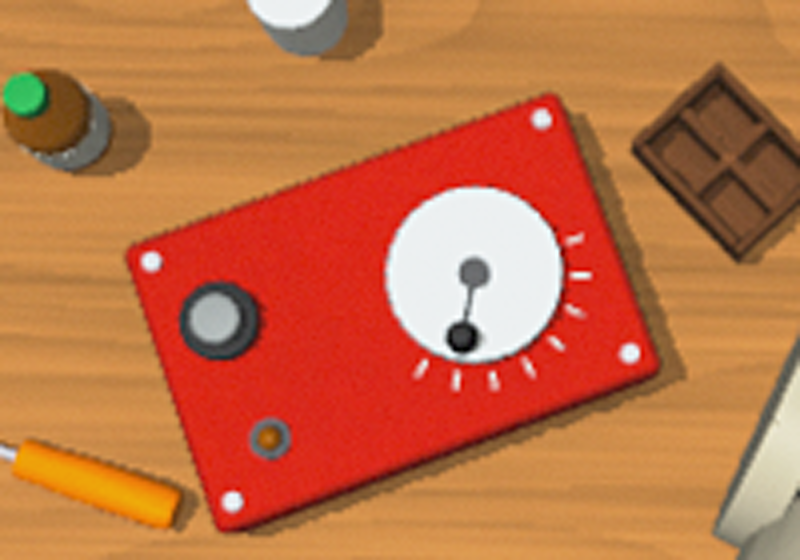

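The lug now points at the seventh mark (hub at (474,271), lug at (462,337), mark at (457,380)). In the image both lug and mark lie at 99–100°, as the lug and the third mark both lay at about 20° at the start. That is four clicks. The surrounding things are unmoved and the hand is clear.

```bash
python3 -c "
from rig import env
print(env.close_job())"
```

```text
the job is handed in; nothing more can be done
None
```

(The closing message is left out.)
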